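# Unlock the push-and-turn safety cap of the thinner jug in the pottery studio

## Robot

A 6-joint arm with a two-finger parallel gripper is mounted at the origin on the work surface. World frame = base frame: x ahead of the robot, y to its left, z up, the work surface at z = 0. Lengths are in m, angles in rad, forces in N, time in s.
With the tool pointing down it reaches from about 0.25 to 0.8 m from the base axis. Payload 8.5 kg.
Tool frame: the origin (TCP) lies midway between the tips of the shut fingers; the grasp point (between the pads) lies 19 mm behind it (manip.hold_point_z is the distance from the TCP to the grasp point, in m); z points along the fingers, y is the line along which they close (so a half turn about z gives the same grasp; the last joint's range is limited). The gripper opens to 85 mm and grips with 20 to 120 N. Pads are 22 mm wide; open, the fingers measure 114 mm over their backs; the gripper's body (76 mm by 85 mm) begins 54 mm behind the grasp point. The pads swing forward as they close: fully open they stand 13 mm farther back than shut.
Start: joints at [-1.164, 0.238, -0.013, 1.319, 0, 1.571], TCP at [0.208, -0.482, 0.202] pointing down, gripper open.
Joint ranges: [-2.66, 2.66], [-1.03, 1.9], [-1.14, 1.46], [-1.82, 2.27], [-1.45, 1.34], [-3.14, 3.14]. Speed limits (rad/s): [2.22, 2.22, 2.79, 3.14, 3.14, 3.14].

## Interface

Orientations are given as a rotation vector (axis times angle).
In Python, from cell import manip gives the robot as it stands. The module is installed in compiled form; this text tells all that it offers. Calls block until the motion is done:
- manip.reach(position, orientation): joint-space move of the TCP to a pose.
- manip.movel(position, ori=None, velocity=0.15, until_force=None): straight line of the TCP; ori=None keeps the orientation; velocity is the mean speed in m/s. With until_force (N) it stops when the force on the tool has changed by that much, and returns True; else False.
- manip.move_joints(angles): joint-space move.
- manip.gripper_to(opening): finger opening in m; the grip force is fixed at half the most; returns when the fingers have stopped.
- manip.dwell(seconds).
- manip.solve_ik(position, orientation): joint angles nearest the present ones, or None.
- manip.grab_frame(name): name is "scene" or "side" or "wrist"; returns a dict with "img" (384x512x3 uint8, blue, green, red), "mtx" (3x3 intrinsics, pixels), "k1" (the pictures are not rectified: a ray, as slopes to the right and down, at radius r is drawn at 1 + k1 r^2 times it, then the intrinsics apply), "xyz" and "attitude" of the camera in the world. Camera axes: x right, y down, z forward; pixel columns grow to the right and rows downward; lengths in m; the calibration is good to about 2 mm. A picture is of the moment at which its call begins. There is no depth.
A pose or a line that the arm cannot do raises manip.PlanningError and nothing moves.
- manip.finish_job(): hands the job in; it is judged then, once.
Trained networks look in a picture, given as the dict that the camera call returned (one of the last four; its "shot" number tells which), for a name from the list of things; names that differ only in an ending like _2 or _b are one class to them, and where a whole thing is asked for, a point or a joint stands for the part that bears it (a point fixed in the world has none). Each returns a list of dicts, best first, with "score" (0 to 1); they miss things now and then, are a little off and sometimes report something else, mostly with a low value. They report only what shows in the picture. A call takes as long as a camera call. They do not tell look-alikes from the thing itself.
- manip.boxes_of(picture, label): "bbox" ([left, top, width, height] in pixels, round what is visible of it).
- manip.regions_of(picture, label): "region" (384x512 bool, what is visible of it) and "bbox" ([left, top, width, height] in pixels, round what is visible of it).
Readings, each from a call of its own:
- manip.get_clock(): time.
- manip.get_qpos(): joint angles.
- manip.get_qvel(): joint speeds.
- manip.get_effort(): joint torques, N m.
- manip.get_tcp_pos(): TCP position.
- manip.get_orientation(): TCP orientation.
- manip.get_contact_force(): force on the tool from outside, world axes, zero at the start.
- manip.get_wrist_torque(): the same for the moment, N m.
- manip.get_width(): finger opening in m.
- manip.get_grasp_force(): force on a finger pad.
Only numpy, scipy, OpenCV 4.12 (cv2) and the standard library are available. Lean on these libraries where they do the work, as an engineer would, in place of code of your own. Each camera call takes 0.05 s, during which the arm holds its last target. There are 200 camera calls.

## Task

Open the safety cap of the squat rectangular jug with the handle: push the cap down firmly and, while it is down, turn it anticlockwise (seen from above) as far as it goes, about 80 degrees. Then let go so that it springs back up in the opened position. Leave the slim round bottle, which has the same cap, standing where it is.

Things in the scene. Friction and masses are not known exactly. Their poses are not given: they have to be found in the camera images.
- jug: Squat white rectangular jug, 160 x 100 mm, flat shoulder 152 mm above the bench, held fast in a 35 mm high plywood frame. Origin on the bench, on the axis of its round cap. The jug reaches 45 mm from that axis to its own -x and 115 mm to +x, where a loop handle lies 61 mm or more from the axis and no higher than 167 mm.
- jug_press (a joint): How far the jug's cap is pushed down, in m: 0 up, 0.007 fully down. The cap is round, ribbed, blue, 46 mm across, 34 mm high; while up, its flat top is 210 mm above the bench, with a 34 mm wide neck under it and 24 mm free down to the shoulder. A spring pushes it up with 6 N at 0, 14 N fully down. It turns only while more than about 4 mm down.
- jug_turn (a joint): Turn of the jug's cap in rad, positive anticlockwise seen from above: about 0 locked, 1.40 at the opened stop. Past about 0.95 it is clear of the catch and springs up when let go; before that it stays half down. Turning takes under 0.1 Nm while down. A thin white line on the cap's top meets a grey line on the shoulder while locked.
- bottle: The bystander: a slim round upright white bottle, 72 mm across, 198 mm high, with the same blue cap of 46 mm (its cap does not open). Origin at the centre of its underside. It stands loose; it and the jug swap sides from start to start.
There are look-alikes about, which are no part of the job. What is shaped like the jug but red is not meant.

How it is judged:
On the way, in this order (a step that is already met when the one before it is completed fails the run):
1. the jug's cap is pushed down (over 4 mm) while still locked (turn under 0.3 rad) (value of joint jug_press above 0.004 m and value of joint jug_turn below 0.3 rad), for 0.05 s.
2. the cap is turned anticlockwise past the catch (over 1.0 rad) while held down (over 3 mm) (value of joint jug_turn above 1 rad and value of joint jug_press above 0.003 m), for 0.05 s.
At the end, for the whole second after the job is handed in: The jug's cap is turned more than 1.0 rad (57 degrees) anticlockwise from locked and has sprung up again (less than 2 mm down); the slim bottle stands upright within 30 mm of where it was (value of joint jug_turn above 1 rad and value of joint jug_press below 0.002 m and distance of bottle from where it was at the start of the episode below 0.03 m and angle between bottle's own z axis and vertical below 0.3 rad); the robot touches nothing.
It fails at once if the slim bottle is shifted by more than 30 mm or knocked over (distance of bottle from where it was at the start of the episode above 0.03 m or angle between bottle's own z axis and vertical above 0.3 rad).
It also fails if it takes over 38 s, if anything falls off the work surface, if the arm or the gripper's body presses on something with over 40 N, if the wrist force passes 120 N, or if a joint passes its speed limit or range.

## Working session

There is one attempt and no reset: what is moved stays moved. The work goes in short steps, each a Python script; the robot and the scene stay as the last script left them, time stands still between calls to the robot, and variables do not carry over. Pictures are saved under pics/ and viewed, at most 10 in all, crops included, and the job is handed in when it is done.

```bash
mkdir -p pics
cat > h.py <<'E'
import numpy as np, cv2
from scipy.spatial.transform import Rotation as R
from cell import manip
def cam(f):
    a=np.asarray(f["attitude"],float)
    return (R.from_rotvec(a).as_matrix() if a.shape==(3,) else R.from_quat(a).as_matrix() if a.shape==(4,) else a), np.asarray(f["xyz"],float)
def dist(f): return np.array([f["k1"],0,0,0,0],float)
def at_z(f,px,z):
    u=cv2.undistortPoints(np.array([[px]],float),np.array(f["mtx"]),dist(f))[0,0]
    Rm,t=cam(f); d=Rm@np.array([u[0],u[1],1.]); return t+d*(z-t[2])/d[2]
def proj(f,P):
    Rm,t=cam(f); return cv2.projectPoints(np.atleast_2d(P).astype(float),cv2.Rodrigues(Rm.T)[0],-Rm.T@t,np.array(f["mtx"]),dist(f))[0][:,0]
E
python3 - <<'E'
from h import *
print(manip.get_clock(), manip.hold_point_z)
ims=[]
for n in ["scene","side"]:
    f=manip.grab_frame(n); ims.append(f["img"]); print(n,f["attitude"],f["xyz"],f["k1"])
    for l in ["jug","jug_press","bottle"]:
        for d in manip.regions_of(f,l):
            b=d["bbox"]; m=d["region"]; ys,xs=np.nonzero(m)
            print(l,round(d["score"],2),b,at_z(f,[xs.mean(),ys.mean()],0.2).round(3), cv2.mean(f["img"],m.astype(np.uint8))[:3])
cv2.imwrite("pics/a.png",cv2.resize(ims[0],(800,600))); cv2.imwrite("pics/b.png",cv2.resize(ims[1],(800,600)))
E
```

```text
0.0 0.0187
scene [-1.4469659  -2.19398791  0.79380545] [0.90476395 0.19177793 0.70919584] -0.08251713181533263
jug 0.64 [154.2, 96.4, 86.9, 106.1] [ 0.445 -0.124  0.2  ] (25.45723376380311, 23.51806101441138, 118.13101253977167)
jug 0.56 [258.4, 203.0, 105.6, 140.0] [0.606 0.17  0.2  ] (105.95384805741153, 113.1092551348676, 115.70007423904974)
jug_press 0.93 [322.7, 204.1, 31.9, 32.4] [0.496 0.173 0.2  ] (105.10243277848912, 55.352112676056336, 30.67989756722151)
jug_press 0.88 [192.0, 95.4, 23.7, 25.2] [ 0.318 -0.18   0.2  ] (99.44491525423729, 48.88771186440678, 29.911016949152543)
bottle 0.67 [146.0, 174.4, 45.6, 81.4] [ 0.597 -0.097  0.2  ] (119.73752877973907, 114.13353798925556, 109.415963161934)
side [-0.52113628  2.46985813 -1.44418116] [0.17925196 0.59800719 0.52562584] -0.06342663681149685
jug 0.95 [125.1, 203.8, 125.0, 145.2] [0.421 0.29  0.2  ] (139.66453422136536, 146.01954254666552, 148.08141267198317)
jug 0.65 [294.0, 141.4, 95.7, 108.2] [0.29  0.022 0.2  ] (58.02143794662389, 56.39025813037772, 143.37538282047544)
jug_press 0.77 [175.2, 201.4, 29.5, 33.9] [0.486 0.179 0.2  ] (133.65348837209302, 74.53953488372093, 43.48953488372093)
jug_press 0.74 [346.2, 140.7, 23.6, 21.2] [ 0.306 -0.171  0.2  ] (133.7840670859539, 73.64989517819707, 45.337526205450736)
jug_press 0.51 [174.6, 201.4, 33.3, 31.4] [0.486 0.178 0.2  ] (133.0, 75.32659932659934, 45.3973063973064)
bottle 0.6 [234.7, 136.1, 34.9, 81.5] [0.448 0.027 0.2  ] (156.87680841736082, 152.8281455501973, 147.7562472599737)
```

View pics/a.png

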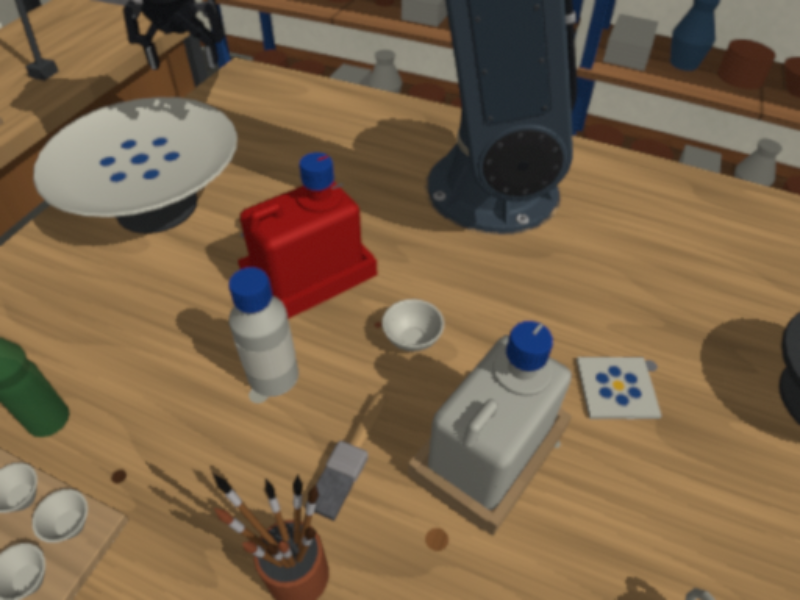

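View pics/b.png

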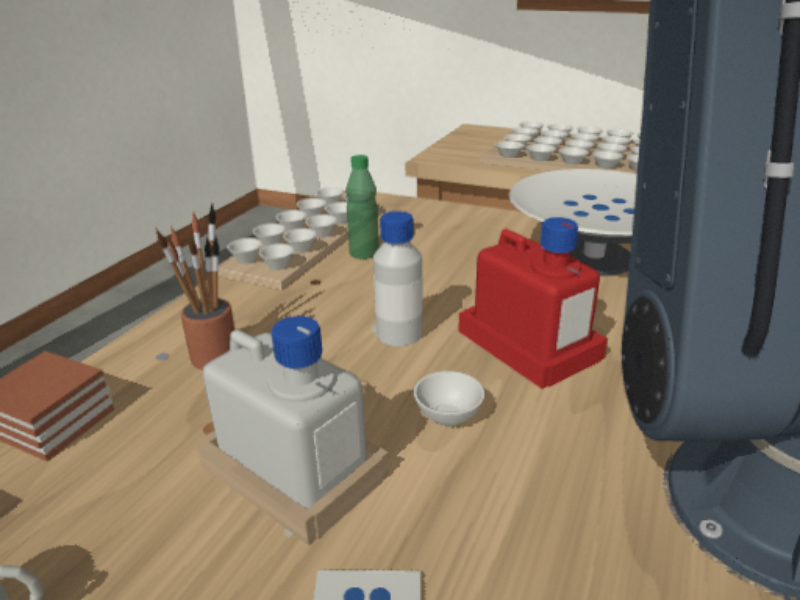

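Two things are shaped like the jug. The red one has its cap at (204,108) in the 512-wide scene picture, and the white one in the plywood frame has its cap at (338,220). The job names the white jug, so I take the white one. The slim bottle, at (168,215), stays put. I'll confirm with a crop and triangulate the cap.

Run:
```python
from h import *
from scipy.optimize import least_squares
obs=[]
for n,c in [("scene",(338,220)),("side",(190,218))]:
    f=manip.grab_frame(n)
    d=min(manip.boxes_of(f,"jug_press"),key=lambda d:np.hypot(d["bbox"][0]+d["bbox"][2]/2-c[0],d["bbox"][1]+d["bbox"][3]/2-c[1]))
    obs.append((f,np.array(d["bbox"])))
    if n=="scene": cv2.imwrite("pics/c.png",cv2.resize(f["img"][180:350,250:380],None,fx=3.5,fy=3.5,interpolation=cv2.INTER_CUBIC)); print("handle",at_z(f,(307,266),.16))
a=np.linspace(0,6.28,40); ring=np.c_[.023*np.cos(a),.023*np.sin(a)]
def res(p):
    o=[]
    P=np.vstack([np.c_[ring,0*a+z] for z in (p[2],p[2]-.034)])+np.r_[p[:2],0]
    for f,b in obs:
        q=proj(f,P); o+=list(q.min(0)-b[:2])+list(q.max(0)-b[:2]-b[2:])
    return o
s=least_squares(res,[.49,.176,.21]); print(s.x,np.round(s.fun,1))
s=least_squares(lambda p:res([*p,.21]),[.49,.176]); print(s.x)
```

```text
handle [0.57532616 0.14822215 0.16      ]
[0.49079561 0.17293871 0.2111759 ] [-1.1 -1.7  0.7  1.  -0.7  1.4  0.2 -0.8]
[0.49075612 0.17262564]
```

View pics/c.png

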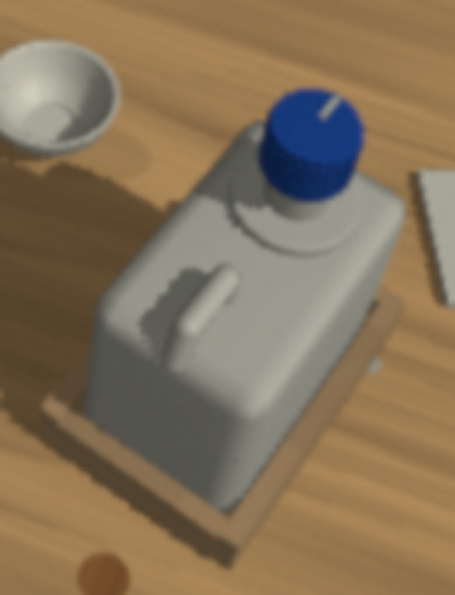

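The crop shows the white jug in the plywood frame: blue cap at crop (312,145) with the white line at (330,105), and the handle at (210,300). The triangulated cap top is at z 0.211, matching the given 0.210. I'll go above it and look with the wrist camera.

```bash
cat >> h.py <<'E'
def down(th):
    y=np.array([np.cos(th),np.sin(th),0]);z=np.array([0,0,-1.])
    return R.from_matrix(np.c_[np.cross(y,z),y,z]).as_rotvec()
E
python3 - <<'E'
from h import *
c=[.491,.173]
best=None
for th in np.deg2rad([34,214]):
    q=manip.solve_ik([*c,.31],down(th)); q2=manip.solve_ik([*c,.18],down(th+1.45)); q3=manip.solve_ik([*c,.18],down(th))
    for k in (q,q3,q2): print(np.rad2deg(th),None if k is None else np.round(k,2))
    if q is not None and q2 is not None and abs(q2[5])<3 and best is None and abs(q[5])<3: best=th
print(best)
manip.gripper_to(.085)
manip.reach([*c,.31],down(best))
f=manip.grab_frame("wrist"); cv2.imwrite("pics/d.png",f["img"])
for d in manip.regions_of(f,"jug_press"):
    ys,xs=np.nonzero(d["region"]); print(d["score"],d["bbox"],at_z(f,[xs.mean(),ys.mean()],.21))
print("exp",proj(f,[[*c,.21],[*c,.176]]),manip.get_clock(),manip.get_tcp_pos(),manip.get_qpos())
E
```

```text
34.0 [0.34 0.22 0.24 1.59 0.   1.32]
34.0 [ 0.34  0.24 -0.07  1.26  0.    1.32]
34.0 [ 0.34  0.24 -0.07  1.26  0.   -0.13]
214.0 [ 0.34  0.22  0.24  1.59  0.   -1.83]
214.0 [ 0.34  0.24 -0.07  1.26  0.   -1.83]
214.0 [ 0.34  0.24 -0.07  1.26 -0.    3.01]
0.5934119456780721
0.65 [224.9, 149.9, 55.1, 55.1] [0.48947397 0.17385643 0.21      ]
exp [[253.87232304 179.41581868]
 [253.82901296 169.79673972]] 3.475 [0.49118949 0.17232757 0.30990021] [ 3.37473317e-01  2.19973853e-01  2.36371845e-01  1.58739390e+00
 -8.16816995e-05  1.31616149e+00]
```

View pics/d.png

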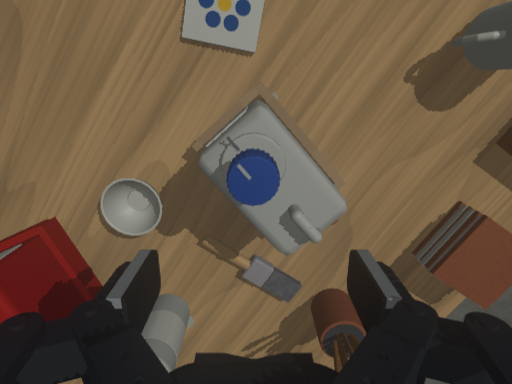

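The wrist view shows the white jug's cap at (253,178), where it was projected. The handle is at (305,225), about 45° off the finger line, and the fingers turn away from it. Descend, grip and press.

Run:
```python
from h import *
c=[.4903,.173]; th=np.deg2rad(34)
print(manip.movel([*c,.22],down(th),.15), manip.movel([*c,.168],velocity=.05,until_force=12), manip.get_tcp_pos())
manip.gripper_to(.03)
print("w",manip.get_width(),manip.get_grasp_force(),manip.get_contact_force(),manip.get_wrist_torque())
for z in (.164,.162,.160,.159):
    h=manip.movel([*c,z],velocity=.02,until_force=35)
    print(h,manip.get_tcp_pos(),manip.get_contact_force(),manip.get_width())
    if h or manip.get_contact_force()[2]>30: break
print(manip.get_clock())
f=manip.grab_frame("side"); cv2.imwrite("pics/e.png",cv2.resize(f["img"][130:290,100:313],(800,600)))
```

```text
False False [0.49054718 0.17309797 0.16833538]
w 0.04329021915787418 60.038312673568726 [-2.28664025 -0.79301046  4.45767664] [-0.19213025  0.37052891  0.00085074]
False [0.49033876 0.17295591 0.16492768] [-2.8426008  -1.72293639  9.3974932 ] 0.043552031024313244
False [0.49038155 0.17296919 0.16316267] [-3.93688035 -3.33804428 10.86102819] 0.043138056880378216
False [0.49040171 0.17297391 0.16155852] [-4.51446406 -1.90777731 14.52636463] 0.04358887012432759
False [0.49045919 0.17294907 0.16143538] [-7.47658656 -2.59938596 22.46884051] 0.04319740446899413
6.975
```

View pics/e.png

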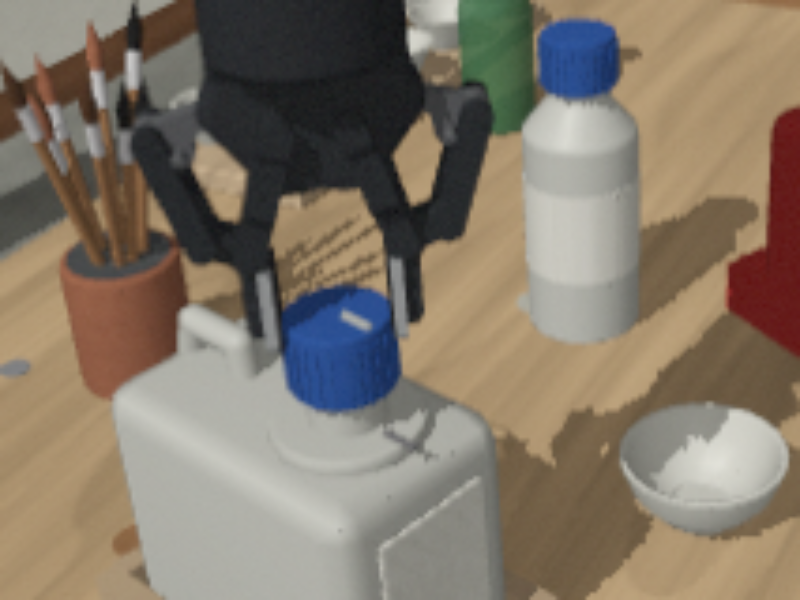

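The side view shows the fingers holding the cap (crop (340,345)). An upward force of 22 N exceeds the 14 N spring, so the cap is at its lower stop. Now turn with the last joint.

Run:
```python
from h import *
q0=np.array(manip.get_qpos())
for a in (.25,.5,.75,1.0,1.2,1.3,1.36,1.41):
    q=q0.copy(); q[5]-=a; manip.move_joints(q)
    F=manip.get_contact_force();T=manip.get_wrist_torque()
    print(a,np.round(manip.get_qpos()[5]-q0[5],3),np.round(F,1),np.round(T,2),np.round(manip.get_tcp_pos(),4))
    if abs(T[2])>1 : break
print(manip.get_clock())
f=manip.grab_frame("side"); cv2.imwrite("pics/f.png",cv2.resize(f["img"][130:290,100:313],(800,600)))
```

```text
0.25 -0.251 [-5.4 -3.5 12.4] [-0.7   1.14  0.04] [0.49   0.1726 0.1626]
0.5 -0.501 [-5.5 -4.8 12.7] [-1.04  1.26  0.06] [0.4897 0.1722 0.1624]
0.75 -0.751 [-6.8 -6.2 12.3] [-1.46  1.3   0.05] [0.4896 0.1717 0.1624]
1.0 -1.001 [-6.9 -8.  13.4] [-1.94  1.22  0.01] [0.4896 0.1713 0.1623]
1.2 -1.201 [ -5.9 -10.7  12.3] [-2.3   1.15  0.02] [0.4896 0.1709 0.1623]
1.3 -1.301 [ -5.6 -11.4  12.9] [-2.5   1.12  0.03] [0.4897 0.1707 0.1623]
1.36 -1.36 [ -5.3 -12.9  12.5] [-2.58  1.02  0.01] [0.4897 0.1706 0.1623]
1.41 -1.41 [ -4.6 -12.8  12.6] [-2.61  0.96  0.05] [0.4897 0.1705 0.1623]
9.4833
```

View pics/f.png

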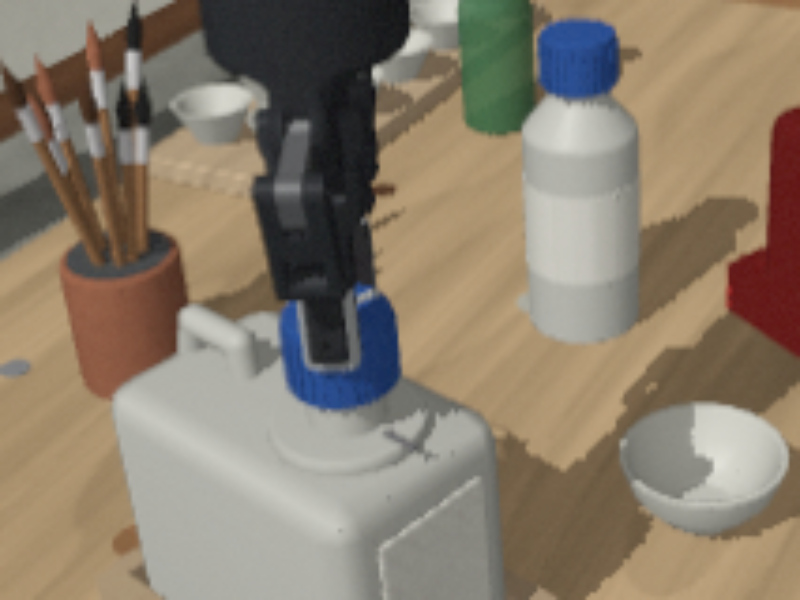

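The line has moved to the back of the cap (crop (365,295)), so the cap turned with the fingers. Release, rise and check.

Run:
```python
from h import *
manip.gripper_to(.085); manip.dwell(.2)
p=manip.get_tcp_pos(); manip.movel([p[0],p[1],.31],velocity=.1)
f=manip.grab_frame("scene"); g=manip.grab_frame("side"); w=manip.grab_frame("wrist")
cv2.imwrite("pics/g.png",np.hstack([cv2.resize(w["img"][100:280,150:350],(400,360)),cv2.resize(g["img"][160:300,120:276],(400,360))]))
for x,n in ((f,"scene"),(g,"side")):
    print(n,[np.round(d["bbox"],1) for d in manip.boxes_of(x,"jug_press")],[np.round(d["bbox"],1) for d in manip.boxes_of(x,"bottle")])
print(manip.get_clock(),manip.get_contact_force(),manip.get_tcp_pos())
```

```text
scene [array([193.6,  96.3,  21.8,  22.1]), array([323. , 205.2,  31.1,  30.6])] [array([144.1, 173.7,  45.8,  82.6]), array([261.1, 205.7, 103.7, 134.4])]
side [array([174.5, 203.7,  33.3,  33.4]), array([346.2, 139. ,  23.2,  21.6])] [array([234.3, 136. ,  35.4,  84.9])]
12.2083 [0.63138845 0.10225798 0.27913806] [0.490401   0.17298862 0.30990468]
```

View pics/g.png

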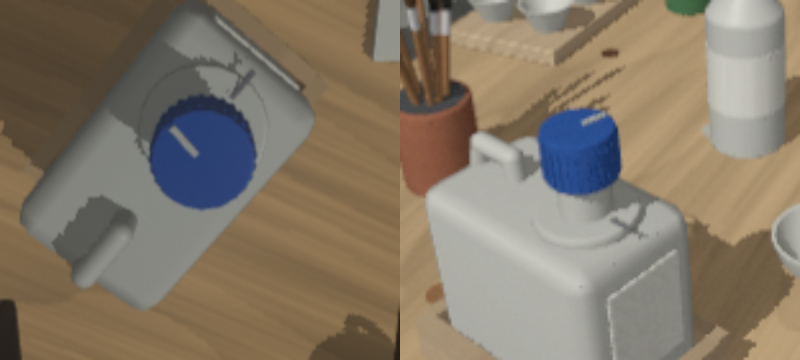

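In the wrist view the white line (172,128) lies about 81° anticlockwise of the shoulder's grey mark (243,83). Next I check numerically that the cap is fully up, comparing its lower edge with the start picture.

Run:
```python
from h import *
def m(im):
    i=im.astype(int); k=(i[...,0]>1.6*i[...,2])&(i[...,0]>60)&(i[...,0]>i[...,1]*1.3)
    k=k[185:250,160:225]; ys,xs=np.nonzero(k); r=k.sum(1)
    n,w=0,k[:,25:35]
    return ys.min()+185,ys.max()+185,k.sum(),round(ys.mean()+185,2),round(xs.mean()+160,2)
g=manip.grab_frame("side"); print("now",m(g["img"]))
print("start",m(cv2.resize(cv2.imread("pics/b.png"),(512,384))))
p=np.zeros((384,512,3),np.uint8); p[130:290,100:313]=cv2.resize(cv2.imread("pics/e.png"),(213,160)); print("pressed",m(p))
print([proj(g,[[.4905,.173,z]]).round(1) for z in (.193,.186)])
```

```text
now (np.int64(202), np.int64(235), np.int64(876), np.float64(218.78), np.float64(189.52))
start (np.int64(202), np.int64(235), np.int64(865), np.float64(218.71), np.float64(189.45))
pressed (np.int64(206), np.int64(239), np.int64(841), np.float64(222.72), np.float64(189.98))
[array([[189.4, 219.1]]), array([[189.9, 222.9]])]
```

The cap is back at its starting height (row 218.8 now, 218.7 at the start, 222.7 pressed) and turned about 81°. The bottle hasn't moved, so I hand in.

```bash
python3 -c "
from cell import manip
print(manip.finish_job(),manip.get_clock())"
```

```text
the job is handed in; nothing more can be done
the job is handed in; nothing more can be done
```

The white jug's cap was pressed down, turned about 81° anticlockwise and has sprung fully back up; the slim bottle still stands where it was, and the job was handed in after about 12 s, but no pass/fail verdict came back.

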